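# Clamp a power board in the sliding-jaw board holder

### The job

Get the green power board ready for rework: take it off the foam pad, set it down gently on the four support posts of the board holder, midway between the rails and with its long edges towards the two jaws, then slide the moving jaw up along its rails until the board's long edges are fully home in the slots of both jaws. The jaw binds on its rails if it is pushed away from its middle, so push it square on its centre line and never force it, and leave everything else on the bench where it lies.

Things in the scene. Friction and masses are not known exactly. Their poses are not given: they have to be found in the camera images.
- holder: Circuit board holder, fixed: grey base plate, x -185 to 145, y -130 to 130 (mm), 6 thick. Origin: on the bench, midway between the rails; x runs along the rails from moving to fixed jaw, z up. Two steel rails 12 x 12 along x at y +-105, z 22 to 34. Near end block: x -185 to -167, z up to 22. Fixed aluminium jaw at the far end: x 115 to 143, y -125 to 125, top z 50.
- holder_slot (a point): Bottom of the fixed jaw's slot, mid-length: holder (115, 0, 40) mm, axes as the holder's. The slot takes the board's edge: 170 long in y, z 36.5 to 44, open towards -x; its lips stand 6 mm out, to holder x 109.
- holder_seat (a point): Where the clamped board's underside centre ends: holder (65, 0, 38) mm, axes as the holder's. Four posts with rubber caps (radius 7) stand under it at x +-30, y +-45 mm, their tops at this height. To go down clear of the fixed jaw's lip the board's centre must be set 7 to 30 mm short of here (-x), best 10 to 15; the moving jaw pushes it the rest of the way.
- jaw: Moving jaw: aluminium bar with a blue shoe wrapping the rail at each end, held by friction only, 252 mm long, 0.28 to 0.42 kg. Origin mid-bar at rail-top height (holder z 34); axes as the holder's. mm: bar y +-85, x -18 (back) to 16 (lips), z -10 to 16; slot bottom x 10, z 2.5 to 10. Shoes y 82 to 126, x +-20, z -20 to 16. Starts at holder x -115 to -85; closed on the board at x 5.
- jaw_push (a point): Middle of the jaw's back face, on its red centre line: jaw (-18, 0, 3) mm. Push here towards holder +x: 2 to 10 N slides it. Pushed off the middle (on some starts from 25 mm, always from 70 mm) it skews up to 0.05 rad and wedges on the rails; backed off and pushed here it comes free. Home on the board it stops dead: 15 to 25 N is enough, over 45 N is forcing it.
- board: Green circuit board 100 (x) x 140 (y) x 2 mm, 0.15 to 0.25 kg. Origin: underside centre, z up. Black finned heat sink in the middle, 50 (x) x 36 (y), z 2 to 32: grip it across y; parts beside it within |x| 15 are under 4 mm high. Capacitors and connectors to z 22 near the corners (|x| 26 to 42, |y| 31 to 66). Its bare long edges (x +-50) go into the slots, either way round. Starts on the foam.
- foam: Dark violet foam pad, fixed to the bench, 240 (x) x 150 (y) x 10 mm, on which the board lies at the start; origin: centre of the underside. It may be on either side of the holder.
- parts_tray: Bystander, fixed: blue open tray with eight compartments of small parts, 200 (x) x 140 (y) x 35 mm; origin: centre of the underside. Stands on the other side of the holder.
- tweezers: Bystander: steel tweezers 14 x 110 (y) x 8 mm lying on the foam pad beside the board; origin: centre of the underside. Leave it.
- solder_reel: Bystander: grey reel of solder, 56 mm across, 40 mm tall, standing on its flange; origin: centre of the underside. Leave it.
- flux_bottle: Bystander: white bottle with red cap, 40 mm across, 85 mm tall; origin: centre of the underside. Leave it.
- screwdriver: Bystander: red screwdriver, 160 mm long along its x, lying beside the holder; origin: middle of its underside. Leave it.
- brush: Bystander: flat brush, 150 mm long along its x, lying beside the holder; origin: middle of its underside. Leave it.
- small_case: Bystander: open white plastic box 70 x 45 x 26 mm with a black shaft 60 mm long out of its -x end; origin: centre of the box's underside. Leave it.
Things that resemble listed ones, but are neither listed nor needed, are in the scene too. Leave any purple look-alike of the board alone.

How it is judged:
On the way, in this order (a step that is already met when the one before it is completed fails the run):
1. the board lies flat and released on the support posts, between the open jaws, with its long edges towards them (z of board in the frame of holder between 0.034 and 0.042 m and y of board in the frame of holder between -0.015 and 0.015 m and angle between board's own z axis and vertical below 0.05 rad and contact force between the arm and board below 0.05 N and linear speed of board below 0.02 m/s and x of board in the frame of holder between 0.03 and 0.068 m and angle between the x axis of board and the x axis of holder, either way round below 0.25 rad and x of jaw in the frame of holder below -0.03 m), for 0.2 s.
2. the moving jaw has been slid up until it closes on the board (x of jaw in the frame of holder between 0.002 and 0.008 m), for 0.2 s.
At the end, for the whole second after the job is handed in: Board level (0.05 rad) at post height, midway between the rails within 15 mm, its long edges home in both slots (centre 61 to 68 mm from the holder origin, square within 0.04 rad); moving jaw within 3 mm of fully closed, square within 0.04 rad; all at rest and released (all of step 2 and z of board in the frame of holder between 0.034 and 0.042 m and y of board in the frame of holder between -0.015 and 0.015 m and angle between board's own z axis and vertical below 0.05 rad and contact force between the arm and board below 0.05 N and linear speed of board below 0.02 m/s and x of board in the frame of holder between 0.061 and 0.068 m and angle between the x axis of each of board, jaw and the x axis of holder, either way round below 0.04 rad and linear speed of jaw below 0.01 m/s); the robot touches nothing.
It fails at once if the tweezers, reel, bottle, screwdriver, brush or small case is moved by more than 30 mm (distance of any of tweezers, solder_reel, flux_bottle, screwdriver, brush, small_case from where it was at the start of the episode above 0.03 m).
It fails at once if the moving jaw is forced: pushed with more than 45 N (contact force between the arm and jaw above 45 N).
It fails at once if the board is dropped on the holder: it comes down on the posts at over 0.5 m/s (linear speed of board above 0.5 m/s and z of board in the frame of holder below 0.052 m and horizontal distance between board and holder_seat below 0.08 m).
It fails at once if the board is crushed in the holder with more than 60 N (contact force between board and holder above 60 N).
It also fails if it takes over 48 s, if anything falls off the work surface, if the arm or the gripper's body presses on something with over 40 N, if the wrist force passes 120 N, or if a joint passes its speed limit or range.

### The arm

A 7-joint arm with a two-finger parallel gripper is mounted at the origin on the work surface. World frame = base frame: x ahead of the robot, y to its left, z up, the work surface at z = 0. Lengths are in m, angles in rad, forces in N, time in s.
With the tool pointing down it reaches from about 0.425 to 0.875 m from the base axis. Payload 4.7 kg.
Tool frame: the origin (TCP) lies at the very end of the fingers, on their centre line; the grasp point (between the pads) lies 19 mm behind it; z points along the fingers, y is the line along which they close (so a half turn about z gives the same grasp; the last joint's range is limited). The gripper opens to 87 mm and grips with 3 to 60 N. Pads are 19 mm wide; open, the fingers measure 117 mm over their backs; the gripper's body (75 mm by 190 mm) begins 51 mm behind the grasp point.
Start: joints at [-1.159, 0.321, -0.07, 1.45, 0.023, 1.371, -0.057], TCP at [0.252, 0.599, 0.193] pointing down, gripper open.
Joint ranges: [-2.86, 2.86], [-0.3, 2.09], [-1.38, 1.24], [0.06, 2.45], [-1.56, 4.7], [0.09, 2.05], [-2.69, 2.69]. Speed limits (rad/s): [2.57, 2.57, 3.14, 3.14, 3.14, 3.14, 3.14].

### API

Orientations are given as a rotation vector (axis times angle).
In Python, from bench import ctrl gives the robot as it stands.
- The arm moves only by the shell command python3 -m jog 'ROWS' [FORCE]. ROWS is JSON, a list that holds one entry, the list of rows, each a list of 7 numbers: the shift along the tool's x, y, z in mm, then the turn, a rotation vector about the tool's x, y, z in degrees, then the finger opening in mm, from 0 to 87. A call has 1 to 10 rows; each row is the pose to reach, as a shift and turn from the pose commanded when the call began, along the tool's axes at that moment; what a row does not reach only later rows make up. A row lasts 1/10 s, in which the tool goes at most 50 mm and 8.59 degrees, less where a joint would pass 70% of its speed; a pose out of reach is approached as far as the arm can. A call with a gripper value outside its range is refused whole. The fingers move at their own pace and stop on an object; FORCE is the grip in N (left out, the last holds). Time passes only in rows, so rows that repeat a pose let the fingers close. It gives the time, the measured TCP pose, the force, the opening and the grip force at its end, in the units of the state.
- ctrl.get_state(): the state, without advancing time (a new reading comes with each control period).
- ctrl.get_image(name): name is "side" or "top"; returns a dict with "image" (420x560x3 uint8, red, green, blue), "depth" (420x560 float32, m along the optical axis (not along the pixel's ray), 0 where there is no reading), "fov_y" (degrees; the focal length in pixels is half the picture's height over the tangent of half this angle, whatever the lens; pixels are square), "cx", "cy" (the principal point, pixels), "k1" (the pictures are not rectified: a ray, as slopes to the right and down, at radius r is drawn at 1 + k1 r^2 times it, then the intrinsics apply), "rvec" (rotation vector, rad) and "tvec" (3), from world to camera coordinates, as OpenCV has them. Camera axes: x right, y down, z forward; pixel columns grow to the right and rows downward; lengths in m; the calibration is good to about 2 mm. A picture is of the moment at which its call begins.
- ctrl.close_job(): hands the job in; it is judged then, once.
The state is a dict: "time": time; "joint_positions": joint angles; "qd": joint speeds; "joint_torque": joint torques, N m; "position": TCP position; "tool_rot": TCP orientation; "ft_force": force on the tool from outside, world axes, zero at the start; "torque": the same for the moment, N m; "grip_width": opening from 0.0 (shut) to 1.0 (fully open); "grip_force": force on a finger pad.
Only numpy, scipy, OpenCV 4.12 (cv2) and the standard library are available. Lean on these libraries where they do the work, as an engineer would, in place of code of your own. Each camera call takes 0.05 s, during which the arm holds its last target. There are 200 camera calls.

## Working session

There is one attempt and no reset: what is moved stays moved. The work goes in short steps, Python scripts to look and compute and a shell command to move; the robot and the scene stay as the last step left them, time stands still between calls to the robot, and variables do not carry over. Pictures are saved under pics/ and viewed, at most 13 in all, crops included, and the job is handed in when it is done.

```bash
ls; mkdir -p pics
cat > h.py <<'E'
import numpy as np, cv2
from bench import ctrl
from scipy.spatial.transform import Rotation as R
def grab(n):
    d=ctrl.get_image(n); d['n']=n
    h=d['image'].shape[0]; f=h/2/np.tan(np.radians(d['fov_y'])/2)
    d['K']=np.array([[f,0,d['cx']],[0,f,d['cy']],[0,0,1.]]); d['D']=np.array([d['k1'],0,0,0.])
    d['Rm']=R.from_rotvec(d['rvec']).as_matrix(); d['t']=np.array(d['tvec']).ravel()
    return d
def rays(d,uv):
    p=cv2.undistortPoints(np.array(uv,float).reshape(-1,1,2),d['K'],d['D']).reshape(-1,2)
    return np.c_[p,np.ones(len(p))]
def plane(d,uv,z):
    r=rays(d,uv)@d['Rm']; c=-d['Rm'].T@d['t']
    return c+r*((z-c[2])/r[:,2])[:,None]
def cloud(d):
    H,W=d['depth'].shape; v,u=np.mgrid[:H,:W]
    r=rays(d,np.c_[u.ravel(),v.ravel()])*d['depth'].ravel()[:,None]
    return ((r-d['t'])@d['Rm']).reshape(H,W,3)
def proj(d,P):
    return cv2.projectPoints(np.array(P,float).reshape(-1,1,3),d['Rm'],d['t'],d['K'],d['D'])[0].reshape(-1,2)
def save(d,name,box=None,s=1):
    im=d['image'][...,::-1]
    if box: im=im[box[1]:box[3],box[0]:box[2]]
    cv2.imwrite('pics/'+name,cv2.resize(im,None,fx=s,fy=s,interpolation=cv2.INTER_CUBIC))
E
python3 - <<'E'
from h import *
import pickle
for n in('top','side'):
    d=grab(n); save(d,n+'0.png',s=1.4); pickle.dump(d,open(n+'0.pkl','wb'))
    print(n,-d['Rm'].T@d['t'],d['Rm'][2],d['fov_y'],d['k1'],(d['depth']>0).mean())
s=ctrl.get_state();print(s)
E
```

```text
pics
top [0.37406163 0.04186174 1.08014506] [ 0.10946451  0.02758703 -0.99360781] 55.433503680365995 -0.07333358703833553 0.9959396258503401
side [ 0.29768506 -0.87935839  0.61452583] [ 0.15844939  0.85262183 -0.49792551] 53.13833582829688 0.02604951283058663 0.9961479591836735
{'time': 0.1, 'joint_positions': array([-1.15891989,  0.32177528, -0.07007347,  1.45152292,  0.02262096,
        1.37079477, -0.05688937]), 'qd': array([-0.00014271, -0.00011346,  0.00145212, -0.00268199, -0.00122965,
        0.00113894,  0.00104976]), 'joint_torque': array([-1.65547526e-04, -4.92568731e+01, -4.05554473e-01, -3.13398492e+01,
       -6.40517869e-02,  3.94249416e-02,  7.77000309e-05]), 'position': array([0.25164505, 0.59873518, 0.19156879]), 'tool_rot': array([-6.20621684e-01, -3.07945006e+00,  2.66853599e-03]), 'ft_force': array([ 0.17012683, -0.32114672, -0.52641026]), 'torque': array([-0.00711441, -0.00271118, -0.03298767]), 'grip_force': 0.0, 'grip_width': 0.9991668057534869}
```

View pics/top0.png

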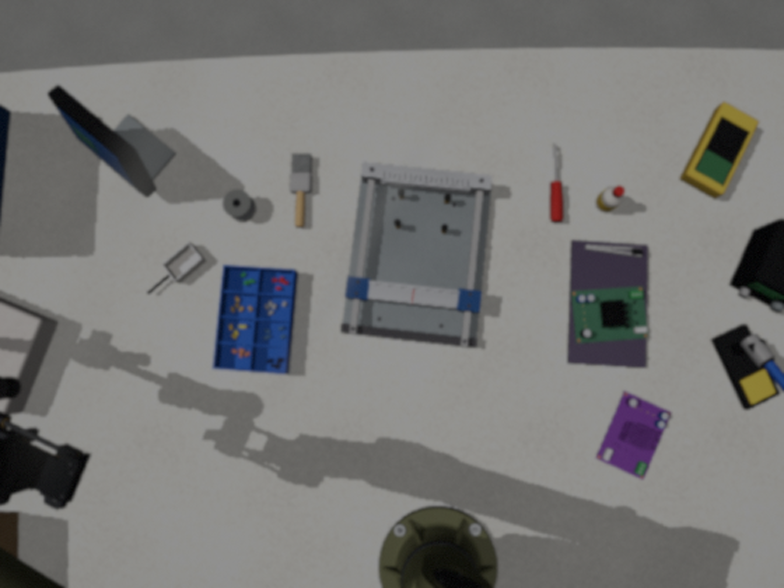

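View pics/side0.png

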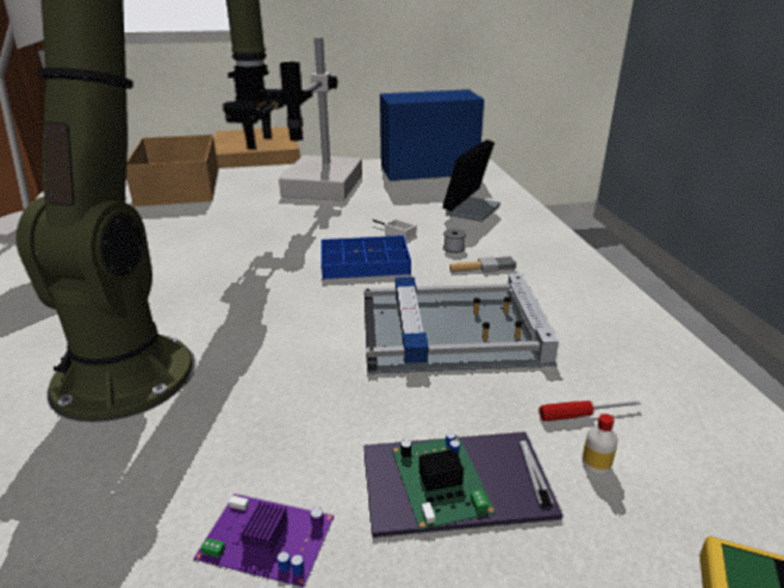

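The top view shows the green board at (610,314), lying on the violet foam with its black heat sink at (614,314). The purple look-alike is at (635,434) on the bare bench. The yellow meter at (720,150) also has a green patch. Only the first fits: it is green, on the foam and beside the tweezers. The holder is at (420,255), with the moving jaw at (413,293) and its shoes at (357,288) and (470,299). The fixed jaw is at (427,177).

Run:
```python
from h import *
import pickle
d=pickle.load(open('top0.pkl','rb')); im=d['image']; C=cloud(d)
save(d,'crop.png',(395,160,480,270),5)
hsv=cv2.cvtColor(im,cv2.COLOR_RGB2HSV)
def rect(m,z,name,ch=True):
    m=m.astype(np.uint8); n,l,s,c=cv2.connectedComponentsWithStats(m)
    k=1+np.argmax(s[1:,4]); v,u=np.where(l==k); P=plane(d,np.c_[u,v],z)
    r=cv2.minAreaRect((P[:,:2]*1000).astype(np.float32)); print(name,s[k],np.round(r[0],1),np.round(r[1],1),round(r[2],2),'zmed',np.median(C[v,u,2]).round(4)); return P
V,U=np.mgrid[:420,:560]
roi=(U>400)&(U<470)&(V>165)&(V<265)
g=roi&(hsv[...,0]>55)&(hsv[...,0]<95)&(hsv[...,1]>80)
g=cv2.morphologyEx(g.astype(np.uint8),cv2.MORPH_CLOSE,np.ones((15,15)))
rect(g,.012,'board')
blk=roi&(im.max(2)<45)&(U<460)&(V>205)&(V<240); rect(blk,.042,'sink(dark)')
hs=roi&(C[...,2]>.036)&(V>195); rect(hs,.042,'sink(depth)')
h=(U>235)&(U<360)&(V>105)&(V<255)
b=h&(hsv[...,0]>100)&(hsv[...,0]<120)&(hsv[...,1]>130)
for nm,q in(('L',U<295),('R',U>295)): rect(b&q,.05,'shoe'+nm)
rect(h&(V<150)&(C[...,2]>.043),.05,'fixed jaw')
rect(h&(V>180)&(C[...,2]>.043),.05,'mov jaw')
rect(h&(C[...,2]>.028),.04,'all'); rect(h&(C[...,2]>.0035),.006,'baseplate+')
for q in [(295,230),(310,170),(436,175),(300,209)]: print(q,C[q[1],q[0]])
```

```text
board [ 409  205   52   39 1749] [ 463.6 -337.9] [ 97.1 138.3] 2.42 zmed 0.0133
sink(dark) [429 214  21  20 373] [ 462.3 -337.1] [52.7 49.8] 88.93 zmed 0.0378
sink(depth) [432 214  15  20 225] [ 462.3 -336.9] [37.5 49.8] 88.94 zmed 0.0409
shoeL [249 199  13  15 134] [515.4 142. ] [31.4 36.8] 89.54 zmed 0.0501
shoeR [327 207  16  16 190] [489.9 -64.9] [36.7 37.8] 81.84 zmed 0.05
fixed jaw [ 258  116   94   20 1162] [728.7   9.6] [250.7  39. ] 81.85 zmed 0.0501
mov jaw [ 246  197   98   26 1369] [503.4  38.9] [251.8  40.9] 82.58 zmed 0.0502
all [ 246  116  106  132 3666] [585.3  28.4] [254.2 335. ] 82.53 zmed 0.049
baseplate+ [  243   115   109   135 11229] [589.9  29. ] [271.5 351.2] 82.0 zmed 0.0083
(295, 230) [0.45477849 0.0387196  0.00185518]
(310, 170) [ 0.61850341 -0.00525665  0.00526951]
(436, 175) [ 0.59744557 -0.34801512  0.01141043]
(300, 209) [0.50545663 0.0249486  0.05105809]
```

View pics/crop.png

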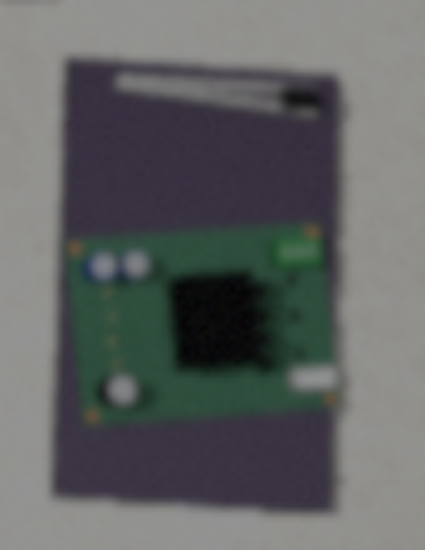

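The crop confirms it: a green board on the violet foam with the black finned sink at crop (215,320), blue-white capacitors, and tweezers at (220,90). Next I'll refine the yaws and compute the approach.

```bash
cat >> h.py <<'E'
def move(x,y,z,a,st=None):
    """shift mm and turn deg in tool axes to TCP (m), pointing down, closing line at world angle a deg (mod 180)"""
    s=st or ctrl.get_state(); R0=R.from_rotvec(s['tool_rot'])
    best=None
    for k in(0,180):
        t=np.radians(a+k); ya=np.array([np.cos(t),np.sin(t),0]); za=np.array([0,0,-1.]); xa=np.cross(ya,za)
        w=np.degrees((R0.inv()*R.from_matrix(np.c_[xa,ya,za])).as_rotvec())
        if best is None or np.linalg.norm(w)<np.linalg.norm(best): best=w
    sh=R0.inv().apply(np.array([x,y,z])-s['position'])*1000
    print('move',np.round(sh,1).tolist(),np.round(best,2).tolist())
def say():
    s=ctrl.get_state(); Y=R.from_rotvec(s['tool_rot']).as_matrix()
    print(round(s['time'],2),'pos',s['position'].round(4),'yang',np.degrees(np.arctan2(Y[1,1],Y[0,1])).round(2),'down',Y[2,2].round(4),'F',np.round(s['ft_force'],1),'w',round(s['grip_width']*87,1),'g',round(s['grip_force'],1),'q1,q7',s['joint_positions'][[0,6]].round(2))
E
python3 - <<'E'
from h import *
import pickle
d=pickle.load(open('top0.pkl','rb')); im=d['image'].astype(int); C=cloud(d)
hsv=cv2.cvtColor(d['image'],cv2.COLOR_RGB2HSV)
V,U=np.mgrid[:420,:560]
def edge(m,z,us,name):
    for f,nm in((np.min,'far'),(np.max,'near')):
        uv=[(u,f(np.where(m[:,u])[0])+(-.5 if nm=='far' else .5)) for u in us if m[:,u].any()]
        P=plane(d,uv,z)[:,:2]; 
        vx,vy,x0,y0=cv2.fitLine((P*1000).astype(np.float32),cv2.DIST_HUBER,0,.01,.01).ravel()
        print(name,nm,'normal yaw',round(np.degrees(np.arctan(vy/vx))%180-90,2),'pt',x0,y0)
g=(U>400)&(U<470)&(V>165)&(V<265)&(hsv[...,0]>55)&(hsv[...,0]<95)&(hsv[...,1]>80)
edge(g,.012,range(414,458),'board')
h=(U>235)&(U<360)&(V>105)&(V<255)&(C[...,2]>.043)
edge(h&(V<150),.05,range(266,345),'fixed'); edge(h&(V>180),.05,range(268,322),'bar')
say(); move(.55,.1,.22,90); move(.463,-.337,.10,92)
E
```

```text
board far normal yaw 2.55 pt 511.44705 -337.41663
board near normal yaw 2.92 pt 414.70398 -329.04297
fixed far normal yaw -7.33 pt 745.5093 4.9286404
fixed near normal yaw -7.22 pt 710.5212 12.264338
bar far normal yaw -7.68 pt 520.29944 40.309273
bar near normal yaw -7.5 pt 484.9416 40.566795
0.1 pos [0.2516 0.5987 0.1916] yang 67.21 down -1.0 F [ 0.2 -0.3 -0.5] w 86.9 g 0.0 q1,q7 [-1.16 -0.06]
move [-468.2, -344.3, -27.8] [-0.1, -0.01, -22.79]
move [-557.3, -780.7, 93.0] [-0.1, -0.01, -24.79]
```

```bash
python3 -m jog '[[[-468,-344,-28,0,0,-23,87],[-468,-344,-28,0,0,-23,87],[-468,-344,-28,0,0,-23,87],[-468,-344,-28,0,0,-23,87],[-468,-344,-28,0,0,-23,87],[-468,-344,-28,0,0,-23,87],[-468,-344,-28,0,0,-23,87],[-468,-344,-28,0,0,-23,87],[-468,-344,-28,0,0,-23,87],[-468,-344,-28,0,0,-23,87]]]' 30
python3 -c "
from h import *
say(); move(.4625,-.337,.12,92.7)"
```

```text
time: 1.1
position: [0.5085, 0.1691, 0.2165]
tool_rot: [0.006, -3.141, -0.0]
ft_force: [0.6, 0.1, 0.5]
grip_width: 1.0
grip_force: 0.0
1.1 pos [0.5085 0.1691 0.2165] yang 90.21 down -1.0 F [0.6 0.1 0.5] w 87.0 g 0.0 q1,q7 [-0.6   1.22]
move [47.8, -506.0, 96.5] [0.01, -0.01, -2.49]
```

```bash
python3 -m jog '[[[48,-506,60,0,0,-2.5,87],[48,-506,60,0,0,-2.5,87],[48,-506,60,0,0,-2.5,87],[48,-506,60,0,0,-2.5,87],[48,-506,60,0,0,-2.5,87],[48,-506,60,0,0,-2.5,87],[48,-506,80,0,0,-2.5,87],[48,-506,96,0,0,-2.5,87],[48,-506,96,0,0,-2.5,87],[48,-506,96,0,0,-2.5,87]]]'
python3 -c "
from h import *
say(); move(.4625,-.337,.12,92.7)"
```

```text
time: 2.1
position: [0.4631, -0.3184, 0.1258]
tool_rot: [-0.075, 3.14, 0.0]
ft_force: [1.1, 0.7, -0.5]
grip_width: 0.998
grip_force: 0.0
2.1 pos [ 0.4631 -0.3184  0.1258] yang 92.74 down -1.0 F [ 1.1  0.7 -0.5] w 86.8 g 0.0 q1,q7 [-0.07  2.3 ]
move [1.5, -18.6, 5.7] [0.02, 0.04, 0.04]
```

```bash
python3 -m jog '[[[0,0,0,0,0,0,87],[0,0,0,0,0,0,87]]]' >/dev/null
python3 -c "
from h import *
say(); move(.4625,-.337,.019,92.7); d=grab('side'); save(d,'s1.png',(200,200,430,400),3)
d=grab('top'); save(d,'t1.png',(350,120,520,290),3)"
```

```text
2.3 pos [ 0.4622 -0.3178  0.1253] yang 92.52 down -1.0 F [-0.2  1.6 -0.3] w 87.0 g 0.0 q1,q7 [-0.07  2.29]
move [0.3, -19.3, 106.3] [0.03, -0.13, -0.18]
```

View pics/s1.png

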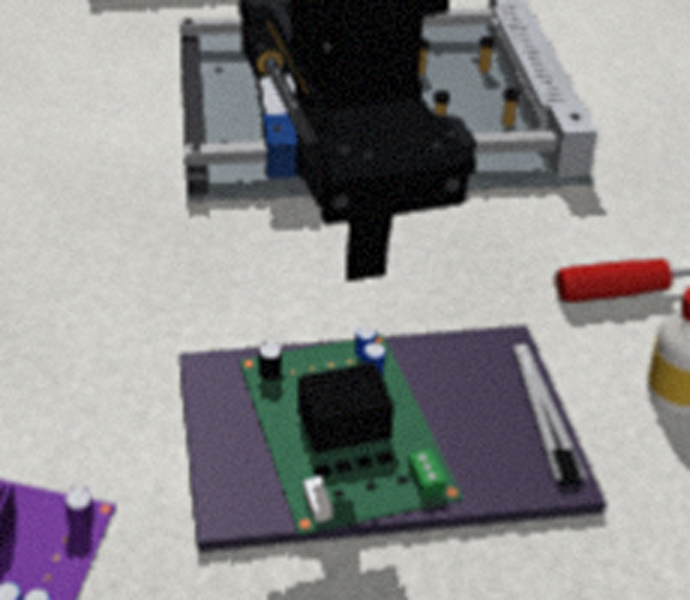

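The open gripper hangs square behind the sink at (345,405), with the near finger at (365,270), and needs about 19 mm more towards -y. I'll shift sideways first, then go down.

```bash
python3 -m jog '[[[0,-19,0,0,0,0,87],[0,-19,30,0,0,0,87],[0,-19,60,0,0,0,87],[0,-19,85,0,0,0,87],[0,-19,100,0,0,0,87],[0,-19,104,0,0,0,87],[0,-19,104,0,0,0,87],[0,-19,104,0,0,0,87]]]' 
python3 -c "
from h import *
say(); move(.4625,-.337,.019,92.7)"
```

```text
time: 3.2
position: [0.4656, -0.3362, 0.0237]
tool_rot: [-0.075, 3.138, -0.001]
ft_force: [0.1, 0.1, -0.9]
grip_width: 1.001
grip_force: 0.0
3.2 pos [ 0.4656 -0.3362  0.0237] yang 92.74 down -1.0 F [ 0.1  0.1 -0.9] w 87.1 g 0.0 q1,q7 [0.   2.41]
move [3.1, -0.7, 4.7] [-0.05, 0.13, 0.04]
```

```bash
python3 -m jog '[[[2,-1,3,0,0,0,87],[2,-1,3,0,0,0,20],[2,-1,3,0,0,0,20],[2,-1,3,0,0,0,20],[2,-1,3,0,0,0,20],[2,-1,3,0,0,0,20],[2,-1,3,0,0,0,20],[2,-1,3,0,0,0,20],[2,-1,3,0,0,0,20]]]' 30
python3 -c "
from h import *
say()"
```

```text
time: 4.1
position: [0.4625, -0.3369, 0.0193]
tool_rot: [-0.074, 3.141, 0.0]
ft_force: [-0.2, -0.3, -0.5]
grip_width: 0.358
grip_force: 0.0
4.1 pos [ 0.4625 -0.3369  0.0193] yang 92.71 down -1.0 F [-0.2 -0.3 -0.5] w 31.2 g 0.0 q1,q7 [0.01 2.42]
```

```bash
python3 -m jog '[[[0,0,0,0,0,0,20],[0,0,0,0,0,0,20]]]' 
python3 -c "
from h import *
say();d=grab('side'); save(d,'s2.png',(200,200,430,400),3); d=grab('top'); save(d,'t2.png',(350,120,520,290),3)"
```

```text
time: 4.3
position: [0.4624, -0.337, 0.0193]
tool_rot: [-0.074, 3.141, 0.0]
ft_force: [-0.1, 0.0, 0.1]
grip_width: 0.253
grip_force: 0.0
4.3 pos [ 0.4624 -0.337   0.0193] yang 92.71 down -1.0 F [-0.1  0.   0.1] w 22.0 g 0.0 q1,q7 [0.01 2.42]
```

View pics/s2.png

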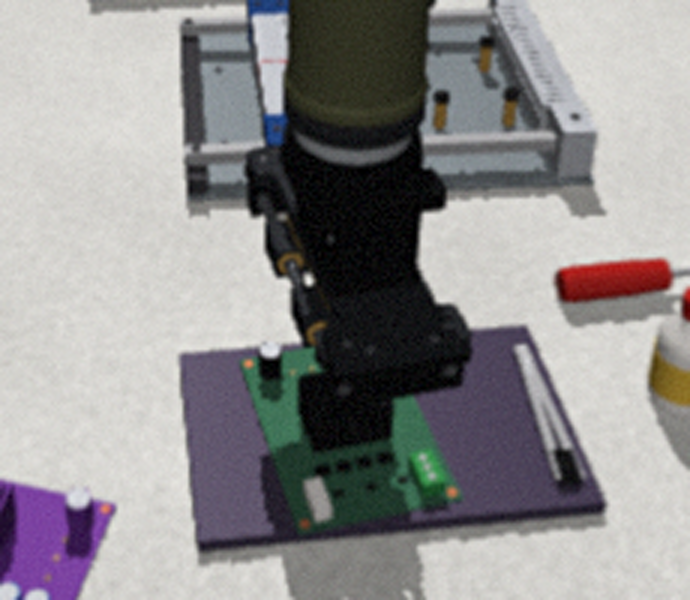

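Run:
```python
from h import *
import pickle
d=pickle.load(open('side0.pkl','rb'))
cr=lambda p:((proj(d,p)-[200,200])*3+1).round(0).tolist()
print('s1: near fingertip outer',cr([[.4622,-.376,.125]]),'inner',cr([[.4622,-.361,.125]]),'tcp',cr([[.4622,-.318,.125]]))
print('sink corners top', cr([[.4625+a,-.337+b,.042] for a in(-.025,.025) for b in(-.018,.018)]))
print('sink bottom', cr([[.4625+a,-.355,.012] for a in(-.025,.025)]))
print('board corners',cr([[.463+a,-.337+b,.012] for a in(-.05,.05) for b in(-.07,.07)]))
C=cloud(d); im=d['image']
m=np.zeros(im.shape[:2],bool); m[320:352,298:332]=1; m&=im.max(2)<50
P=C[m]; print(m.sum(),'dark cloud pct',np.percentile(P,[2,50,98],0).round(4).tolist())
d2=grab('side'); C2=cloud(d2); 
for u,v in((345,400),(345,430),(370,415),(380,380),(345,350)): print((u,v),C2[200+v//3,200+u//3].round(4),C[200+v//3,200+u//3].round(4))
```

```text
s1: near fingertip outer [[365.0, 328.0]] inner [[358.0, 310.0]] tcp [[338.0, 261.0]]
sink corners top [[309.0, 415.0], [296.0, 371.0], [390.0, 402.0], [373.0, 360.0]]
sink bottom [[308.0, 450.0], [388.0, 438.0]]
board corners [[288.0, 527.0], [241.0, 354.0], [456.0, 500.0], [386.0, 333.0]]
828 dark cloud pct [[0.4383, -0.3639, 0.0115], [0.4621, -0.3526, 0.0381], [0.4878, -0.3221, 0.0438]]
(345, 400) [ 0.4381 -0.425   0.125 ] [ 0.4624 -0.3464  0.0403]
(345, 430) [ 0.4598 -0.3578  0.0275] [ 0.4603 -0.356   0.0254]
(370, 415) [ 0.4751 -0.3554  0.0344] [ 0.4747 -0.3567  0.0358]
(380, 380) [ 0.4552 -0.4251  0.1365] [ 0.4872 -0.3328  0.0395]
(345, 350) [ 0.4363 -0.4269  0.1625] [ 0.4825 -0.276   0.0117]
```

View pics/t2.png

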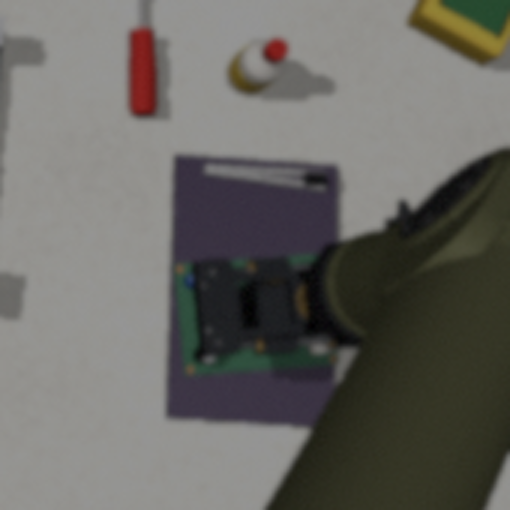

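Run:
```python
from h import *
import pickle
d=pickle.load(open('side0.pkl','rb')); C=cloud(d); 
P=C.reshape(-1,3); r=np.hypot(P[:,0]-.2516,P[:,1]-.5987)
q=P[(r<.11)&(P[:,2]>.1)&(P[:,2]<.5)]; print('start low pts (tcp z .1916):',len(q)); print(q[np.argsort(q[:,2])][:12].round(3).tolist())
d=grab('side'); C=cloud(d); save(d,'s3.png'); P=C.reshape(-1,3)
q=P[(abs(P[:,0]-.4624)<.08)&(abs(P[:,1]+.337)<.12)&(P[:,2]>.05)&(P[:,2]<.25)]
print('now: z hist',np.histogram(q[:,2],np.arange(.05,.25,.01)))
q=q[np.argsort(q[:,2])]; print(q[:12].round(3).tolist())
say()
```

```text
start low pts (tcp z .1916): 2311
[[0.236, 0.547, 0.22], [0.28, 0.639, 0.22], [0.232, 0.547, 0.22], [0.239, 0.545, 0.22], [0.262, 0.64, 0.221], [0.269, 0.639, 0.221], [0.259, 0.639, 0.221], [0.242, 0.553, 0.221], [0.223, 0.556, 0.222], [0.273, 0.634, 0.222], [0.276, 0.631, 0.222], [0.28, 0.643, 0.222]]
now: z hist (array([  11,    2,    0,    0,    0,    0,    8,  289,  371,  430,  334,
       1208,  213,  164,  161,  171,  599,  425,  199]), array([0.05, 0.06, 0.07, 0.08, 0.09, 0.1 , 0.11, 0.12, 0.13, 0.14, 0.15,
       0.16, 0.17, 0.18, 0.19, 0.2 , 0.21, 0.22, 0.23, 0.24]))
[[0.449, -0.322, 0.051], [0.452, -0.329, 0.052], [0.452, -0.326, 0.052], [0.449, -0.322, 0.054], [0.451, -0.325, 0.054], [0.452, -0.326, 0.055], [0.451, -0.323, 0.055], [0.449, -0.322, 0.056], [0.451, -0.322, 0.058], [0.45, -0.325, 0.059], [0.449, -0.322, 0.059], [0.449, -0.323, 0.062]]
4.5 pos [ 0.4625 -0.337   0.0193] yang 92.71 down -1.0 F [0.5 0.8 1. ] w 20.4 g 0.0 q1,q7 [0.01 2.42]
```

The depth shows the real fingertips about 30 mm above the reported TCP: 0.220 against 0.192 at the start, and 0.05 against 0.019 now. So the fingers closed just above the sink, which tops out at 0.042. I'll open, go down 29 mm more and grip again, watching the force.

```bash
python3 -m jog '[[[0,0,0,0,0,0,70],[0,0,0,0,0,0,70],[0,0,0,0,0,0,70],[0,0,0,0,0,0,70],[0,0,0,0,0,0,70],[0,0,0,0,0,0,70],[0,0,8,0,0,0,70],[0,0,16,0,0,0,70],[0,0,22,0,0,0,70],[0,0,22,0,0,0,70]]]' 
python3 -c "
from h import *
say()
d=grab('side'); save(d,'s4.png',(200,200,430,400),3)"
```

```text
time: 5.5
position: [0.4614, -0.3363, -0.0042]
tool_rot: [0.074, -3.138, -0.002]
ft_force: [-0.7, 0.1, 0.4]
grip_width: 0.798
grip_force: 0.0
5.5 pos [ 0.4614 -0.3363 -0.0042] yang 92.7 down -1.0 F [-0.7  0.1  0.4] w 69.4 g 0.0 q1,q7 [0.02 2.43]
```

View pics/s4.png

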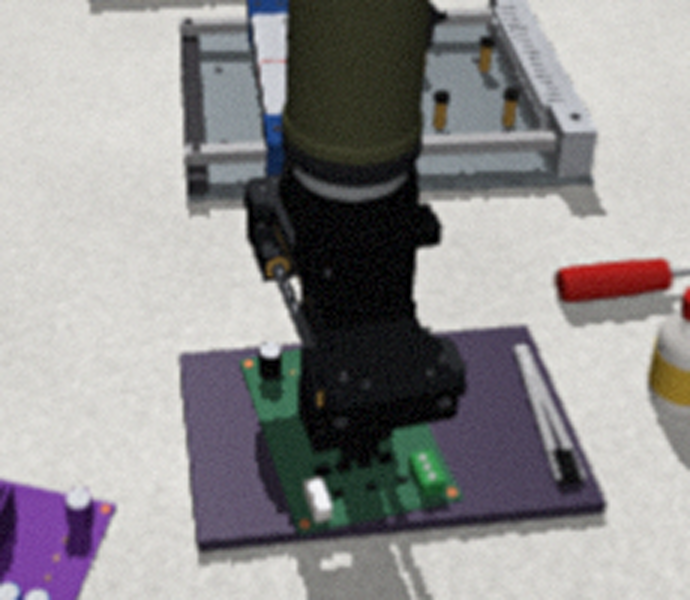

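The near finger, at (370,450), now hangs in front of the sink. I'll go 5 mm lower and close.

```bash
python3 -m jog '[[[0,0,5,0,0,0,70],[0,0,5,0,0,0,20],[0,0,5,0,0,0,20],[0,0,5,0,0,0,20],[0,0,5,0,0,0,20],[0,0,5,0,0,0,20],[0,0,5,0,0,0,20],[0,0,5,0,0,0,20]]]' 30
python3 -c "
from h import *
say()"
```

```text
time: 6.35
position: [0.4626, -0.3372, -0.0075]
tool_rot: [-0.074, 3.14, -0.001]
ft_force: [0.4, -0.5, 0.8]
grip_width: 0.411
grip_force: 30.0
6.35 pos [ 0.4626 -0.3372 -0.0075] yang 92.71 down -1.0 F [ 0.4 -0.5  0.8] w 35.8 g 30.0 q1,q7 [0.02 2.44]
```

```bash
python3 -m jog '[[[0,0,-10,0,0,0,20],[0,0,-30,0,0,0,20],[0,0,-60,0,0,0,20],[0,0,-90,0,0,0,20],[0,0,-110,0,0,0,20],[0,0,-110,0,0,0,20],[0,0,-110,0,0,0,20]]]' 
python3 -c "
from h import *
say(); move(.6561,.0187,.10,82.6)"
```

```text
time: 7.05
position: [0.4623, -0.3365, 0.102]
tool_rot: [-0.075, 3.141, 0.001]
ft_force: [-0.0, -0.3, -2.8]
grip_width: 0.411
grip_force: 30.0
7.05 pos [ 0.4623 -0.3365  0.102 ] yang 92.72 down -1.0 F [-0.  -0.3 -2.8] w 35.7 g 30.0 q1,q7 [-0.04  2.36]
move [-210.5, 345.6, 2.3] [0.04, 0.01, 10.12]
```

```bash
python3 -m jog '[[[-20,30,0,0,0,1,20],[-42,68,0,0,0,2,20],[-65,106,0,0,0,3,20],[-88,145,0,0,0,4,20],[-112,184,0,0,0,5,20],[-136,224,0,0,0,6,20],[-160,264,0,0,0,7.5,20],[-184,302,0,0,0,9,20],[-202,332,0,0,0,10,20],[-210,345,0,0,0,10.1,20]]]' 
python3 -m jog '[[[0,0,0,0,0,0,20],[0,0,0,0,0,0,20],[0,0,0,0,0,0,20]]]' >/dev/null
python3 - <<'E'
from h import *
say(); move(.6561,.0187,.035,82.6)
d=grab('side'); save(d,'s5.png',(220,120,420,290),3.5)
E
```

```text
time: 8.05
position: [0.6556, 0.0234, 0.0994]
tool_rot: [-0.193, -3.132, -0.002]
ft_force: [0.2, 0.4, -2.2]
grip_width: 0.413
grip_force: 30.0
8.35 pos [0.6548 0.0141 0.1019] yang 82.39 down -1.0 F [ 0.1 -0.2 -2.5] w 35.5 g 30.0 q1,q7 [-0.48  1.54]
move [-0.7, 4.8, 66.9] [-0.09, -0.06, -0.21]
```

View pics/s5.png

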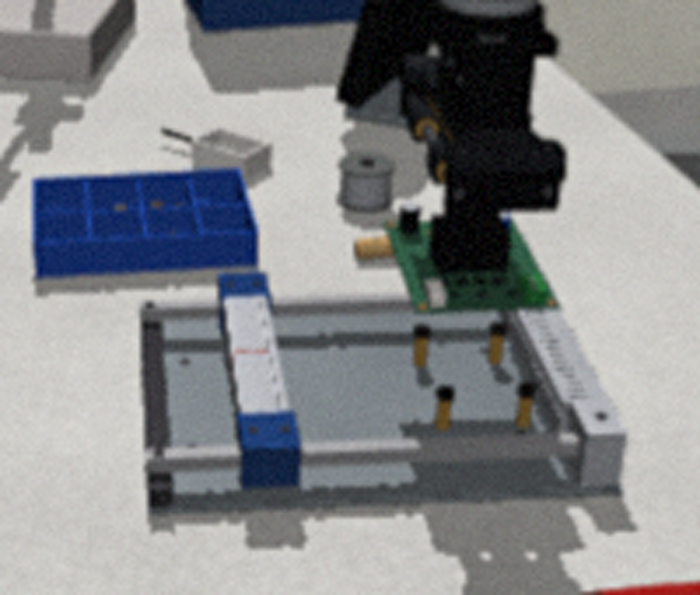

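The board is held level over the holder at (475,265), posts below at (421,335), (497,330), (445,395) and (527,392). I'll check the board and post positions once before lowering.

Run:
```python
from h import *
import pickle
d=grab('side'); C=cloud(d); hsv=cv2.cvtColor(d['image'],cv2.COLOR_RGB2HSV)
V,U=np.mgrid[:420,:560]
m=(U>325)&(U<385)&(V>175)&(V<212)&(hsv[...,0]>55)&(hsv[...,0]<95)&(hsv[...,1]>70)
print('board z',np.percentile(C[m][:,2],[10,50,90]).round(4))
P=plane(d,np.c_[U[m],V[m]],.1215); print(cv2.minAreaRect((P[:,:2]*1000).astype(np.float32)))
for e in(P[:,1].min(),P[:,0].min(),P[:,0].max()): print(round(e,4))
t=pickle.load(open('side0.pkl','rb')); im=t['image']
o=np.array([.6035,.0255]);a=np.radians(-7.4);ex=np.array([np.cos(a),np.sin(a)]);ey=np.array([-ex[1],ex[0]])
for x in(-30,30):
  for y in(-45,45):
    w=o+(.065+x/1e3)*ex+y/1e3*ey; u,v=proj(t,[*w,.038])[0]; u,v=int(round(u)),int(round(v))
    q=im[v-8:v+9,u-8:u+9].max(2)<60; yy,xx=np.where(q)
    print((x,y),'pred',(u,v),'dark cap centre off mm',((plane(t,[(xx.mean()+u-8,yy.mean()+v-8)],.037)[0,:2]-w)*1e3).round(1) if len(xx) else None,len(xx))
say()
```

```text
board z [0.1199 0.1214 0.1361]
((661.79248046875, 31.875228881835938), (189.84133911132812, 112.58515167236328), 71.74581146240234)
-0.0607
0.5996
0.743
(-30, -45) pred (347, 231) dark cap centre off mm [-1.3 -5.8] 17
(-30, 45) pred (340, 213) dark cap centre off mm [-2.2 -8. ] 20
(30, -45) pred (370, 230) dark cap centre off mm [ 3.9 -4. ] 50
(30, 45) pred (362, 212) dark cap centre off mm [  2.8 -10.9] 37
8.45 pos [0.6553 0.0149 0.1025] yang 82.41 down -1.0 F [-0.5 -0.1 -1.9] w 35.8 g 30.0 q1,q7 [-0.48  1.54]
```

The board matches the prediction: top face at z 0.121, near corner at y -0.061. Lowering slowly.

```bash
python3 -m jog '[[[-2,4.5,10,0,0,0,20],[-2,4.5,25,0,0,0,20],[-2,4.5,40,0,0,0,20],[-2,4.5,52,0,0,0,20],[-2,4.5,62,0,0,0,20],[-2,4.5,68,0,0,0,20],[-2,4.5,72,0,0,0,20],[-2,4.5,75,0,0,0,20],[-2,4.5,77,0,0,0,20],[-2,4.5,78,0,0,0,20]]]' 
python3 -m jog '[[[0,0,0,0,0,0,20],[0,0,1,0,0,0,20],[0,0,2,0,0,0,20],[0,0,2,0,0,0,20]]]'
python3 -c "
from h import *
say()"
```

```text
time: 9.45
position: [0.6588, 0.0218, 0.0246]
tool_rot: [0.202, 3.134, 0.0]
ft_force: [0.1, 0.4, -2.2]
grip_width: 0.412
grip_force: 30.0
time: 9.85
position: [0.6584, 0.0218, 0.0223]
tool_rot: [-0.202, -3.135, -0.0]
ft_force: [-0.2, -0.0, -3.2]
grip_width: 0.408
grip_force: 30.0
9.85 pos [0.6584 0.0218 0.0223] yang 82.61 down -1.0 F [-0.2 -0.  -3.2] w 35.5 g 30.0 q1,q7 [-0.47  1.56]
```

```bash
python3 -m jog '[[[1,-2,1,0,0,0,20],[1,-2,2,0,0,0,20],[1,-2,2,0,0,0,20]]]'
python3 -m jog '[[[0,0,1,0,0,0,20],[0,0,1,0,0,0,20]]]'
```

```text
time: 10.15
position: [0.6572, 0.0195, 0.0205]
tool_rot: [0.203, 3.135, -0.0]
ft_force: [-1.2, 0.2, -0.0]
grip_width: 0.413
grip_force: 30.0
time: 10.35
position: [0.6572, 0.0195, 0.0205]
tool_rot: [-0.203, -3.135, -0.0]
ft_force: [-3.4, -0.2, 4.6]
grip_width: 0.412
grip_force: 30.0
```

Contact with the posts: Fz went from -2.2 to +4.6. Releasing now, then going up.

```bash
python3 -m jog '[[[0,0,0,0,0,0,70],[0,0,0,0,0,0,70],[0,0,0,0,0,0,70],[0,0,0,0,0,0,70],[0,0,0,0,0,0,70],[0,0,0,0,0,0,70]]]'
python3 -m jog '[[[0,0,-10,0,0,0,70],[0,0,-30,0,0,0,70],[0,0,-55,0,0,0,70],[0,0,-85,0,0,0,70],[0,0,-100,0,0,0,20],[0,0,-100,0,0,0,0]]]'
python3 - <<'E'
from h import *
say()
o=np.array([.6035,.0255]);a=np.radians(-7.4);ex=np.array([np.cos(a),np.sin(a)])
w=o-.150*ex; print(w); move(*w,.12,82.6)
E
```

```text
time: 10.95
position: [0.6572, 0.02, 0.0192]
tool_rot: [-0.202, -3.135, -0.0]
ft_force: [-0.5, -0.3, -1.2]
grip_width: 0.784
grip_force: 0.0
time: 11.55
position: [0.6592, 0.0198, 0.1225]
tool_rot: [0.202, 3.13, 0.002]
ft_force: [-0.5, -0.3, 0.3]
grip_width: 0.698
grip_force: 0.0
11.55 pos [0.6592 0.0198 0.1225] yang 82.61 down -1.0 F [-0.5 -0.3  0.3] w 60.7 g 0.0 q1,q7 [-0.49  1.53]
[0.45474933 0.04481934]
move [206.0, -1.5, 1.4] [0.09, 0.3, 0.01]
```

```bash
python3 -m jog '[[[40,0,0,0,0,0,0],[80,0,0,0,0,0,0],[120,-1,0,0,0,0,0],[160,-1,0,0,0,0,0],[195,-2,0,0,0,0,0],[206,-2,0,0,0,0,0],[206,-2,0,0,0,0,0],[206,-2,0,0,0,0,0]]]'
python3 - <<'E'
from h import *
say()
d=grab('side'); save(d,'s6.png',(220,120,420,290),3.5)
d=grab('top')
hsv=cv2.cvtColor(d['image'],cv2.COLOR_RGB2HSV)
V,U=np.mgrid[:420,:560]
m=(U>250)&(U<345)&(V>115)&(V<200)&(hsv[...,0]>55)&(hsv[...,0]<95)&(hsv[...,1]>80)
P=plane(d,np.c_[U[m],V[m]],.040)[:,:2]
print(m.sum(),cv2.minAreaRect((P*1000).astype(np.float32)))
r=cv2.minAreaRect((P*1000).astype(np.float32))
o=np.array([603.5,25.5]);a=np.radians(-7.4);ex=np.array([np.cos(a),np.sin(a)]);ey=np.array([-ex[1],ex[0]])
print('board in holder',(r[0]-o)@ex,(r[0]-o)@ey)
w=(o-150*ex)/1e3; move(*w,.0,82.6)
E
```

```text
time: 12.35
position: [0.4535, 0.0444, 0.1192]
tool_rot: [0.202, 3.134, 0.0]
ft_force: [0.0, -0.2, -0.0]
grip_width: 0.028
grip_force: 0.0
12.35 pos [0.4535 0.0444 0.1192] yang 82.61 down -1.0 F [ 0.  -0.2 -0. ] w 2.4 g 0.0 q1,q7 [-0.68  1.26]
1111 ((657.2406005859375, 13.980304718017578), (124.94000244140625, 96.29362487792969), 83.13748168945312)
board in holder 54.77668987645669 -4.50219689768017
move [-0.7, 0.9, 119.2] [-0.04, 0.04, -0.04]
```

View pics/s6.png

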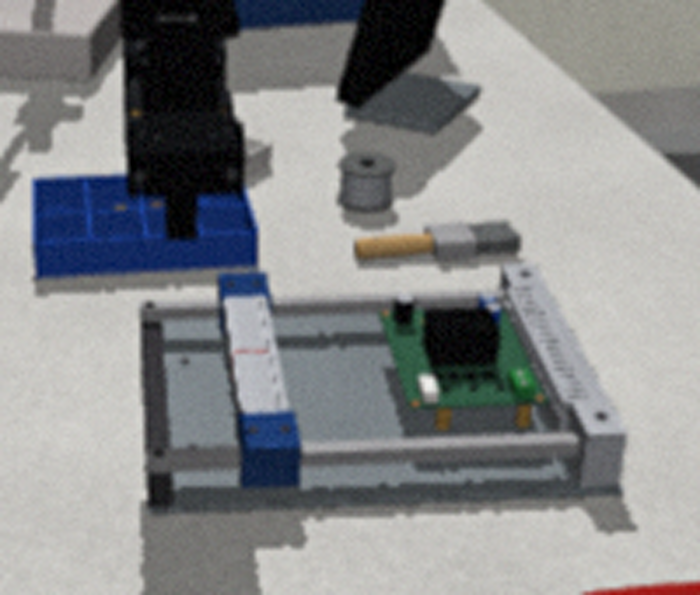

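The board lies flat on the posts at (460,355), clear of both jaws. The closed fingers are at (182,235), in line with the jaw's red centre line at (252,351). I'll go down behind the jaw.

```bash
python3 -m jog '[[[0,1,20,0,0,0,0],[0,1,50,0,0,0,0],[0,1,80,0,0,0,0],[0,1,105,0,0,0,0],[0,1,116,0,0,0,0],[0,1,119,0,0,0,0],[0,1,119,0,0,0,0]]]'
python3 -m jog '[[[-4,0,0,0,0,0,0],[-8,0,0,0,0,0,0],[-12,0,0,0,0,0,0],[-15,0,0,0,0,0,0],[-18,0,0,0,0,0,0],[-21,0,0,0,0,0,0],[-24,0,0,0,0,0,0],[-26,0,0,0,0,0,0]]]'
python3 -c "
from h import *
say(); d=grab('side'); save(d,'s7.png',(220,120,420,290),3.5)"
```

```text
time: 13.15
position: [0.4536, 0.0452, 0.0006]
tool_rot: [0.203, 3.135, -0.001]
ft_force: [-0.1, 0.1, 0.3]
grip_width: 0.006
grip_force: 0.0
time: 13.95
position: [0.4781, 0.0421, 0.0002]
tool_rot: [-0.202, -3.134, 0.0]
ft_force: [-4.3, -0.4, 2.7]
grip_width: 0.009
grip_force: 2.0
13.95 pos [4.781e-01 4.210e-02 2.000e-04] yang 82.61 down -1.0 F [-4.3 -0.4  2.7] w 0.8 g 2.0 q1,q7 [-0.64  1.4 ]
```

View pics/s7.png

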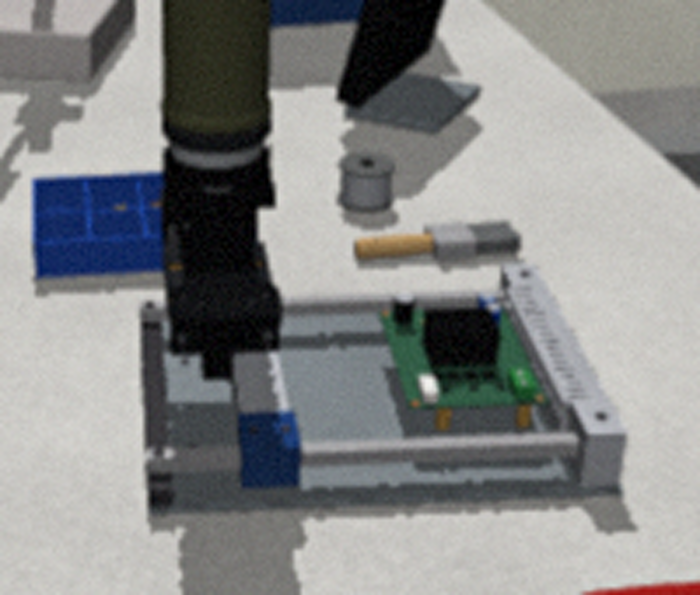

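Contact at Fx -4.3 N, with the TCP at holder x -126.5 and y 0.3. That leaves about 104 mm to closing.

```bash
python3 -m jog '[[[-3,0,0,0,0,0,0],[-7,0,0,0,0,0,0],[-11,0,0,0,0,0,0],[-15,0,0,0,0,0,0],[-19,0,0,0,0,0,0],[-23,0,0,0,0,0,0],[-27,0,0,0,0,0,0],[-31,0,0,0,0,0,0],[-35,0,0,0,0,0,0],[-39,0,0,0,0,0,0]]]'
cat >> h.py <<'E'
def jaw():
    o=np.array([603.5,25.5]);a=np.radians(-7.4);ex=np.array([np.cos(a),np.sin(a)]);ey=np.array([-ex[1],ex[0]])
    s=ctrl.get_state(); p=s['position'][:2]*1e3-o; print('tcp holder',p@ex,p@ey,'push',s['ft_force'][:2]@ex)
    d=grab('top'); hsv=cv2.cvtColor(d['image'],cv2.COLOR_RGB2HSV); V,U=np.mgrid[:420,:560]
    b=(U>235)&(U<360)&(V>105)&(V<255)&(hsv[...,0]>100)&(hsv[...,0]<120)&(hsv[...,1]>130); c=[]
    for q in(U<297,U>297):
        P=plane(d,np.c_[U[b&q],V[b&q]],.05)[:,:2]*1e3-o
        X=np.percentile(P@ex,[2,98]); c.append((X.mean(),(P@ey).mean(),np.ptp(X)))
    print('shoes x,y,width',np.round(c,1).tolist())
    m=(U>250)&(U<345)&(V>115)&(V<210)&(hsv[...,0]>55)&(hsv[...,0]<95)&(hsv[...,1]>80)
    if m.sum()>50:
        P=plane(d,np.c_[U[m],V[m]],.04)[:,:2]*1e3-o; print('green x',np.percentile(P@ex,[1,99]).round(1),'y',np.percentile(P@ey,[1,99]).round(1))
    return d
E
python3 -c "
from h import *
say(); jaw()"
```

```text
time: 15.0
position: [0.515, 0.0374, -0.0002]
tool_rot: [-0.202, -3.13, -0.0]
ft_force: [-5.8, 1.2, 4.7]
grip_width: 0.008
grip_force: 3.0
15.0 pos [ 5.15e-01  3.74e-02 -2.00e-04] yang 82.63 down -1.0 F [-5.8  1.2  4.7] w 0.7 g 3.0 q1,q7 [-0.61  1.45]
tcp holder -89.26004018854034 0.45122709787572024 push -5.875127667198222Traceback (most recent call last):
  File "<string>", line 3, in <module>
    say(); jaw()
           ~~~^^
  File "h.py", line 45, in jaw
    P=plane(d,np.c_[U[b&q],V[b&q]],.05)[:,:2]*1e3-o
      ~~~~~^^^^^^^^^^^^^^^^^^^^^^^^^^^^
  File "h.py", line 14, in plane
    r=rays(d,uv)@d['Rm']; c=-d['Rm'].T@d['t']
      ~~~~^^^^^^
  File "h.py", line 11, in rays
    p=cv2.undistortPoints(np.array(uv,float).reshape(-1,1,2),d['K'],d['D']).reshape(-1,2)
      ~~~~~~~~~~~~~~~~~~~^^^^^^^^^^^^^^^^^^^^^^^^^^^^^^^^^^^^^^^^^^^^^^^^^^
cv2.error: OpenCV(4.12.0) /io/opencv/modules/calib3d/src/undistort.dispatch.cpp:347: error: (-215:Assertion failed) CV_IS_MAT(_src) && CV_IS_MAT(_dst) && (_src->rows == 1 || _src->cols == 1) && (_dst->rows == 1 || _dst->cols == 1) && _src->cols + _src->rows - 1 == _dst->rows + _dst->cols - 1 && (CV_MAT_TYPE(_src->type) == CV_32FC2 || CV_MAT_TYPE(_src->type) == CV_64FC2) && (CV_MAT_TYPE(_dst->type) == CV_32FC2 || CV_MAT_TYPE(_dst->type) == CV_64FC2) in function 'cvUndistortPointsInternal'
```

```bash
python3 -m jog '[[[-4,0,0,0,0,0,0],[-9,0,0,0,0,0,0],[-14,0,0,0,0,0,0],[-19,0,0,0,0,0,0],[-24,0,0,0,0,0,0],[-29,0,0,0,0,0,0],[-34,0,0,0,0,0,0],[-39,0,0,0,0,0,0],[-43,0,0,0,0,0,0],[-46,0,0,0,0,0,0]]]'
python3 -c "
from h import *
say(); d=grab('side'); save(d,'s8.png',(220,120,420,290),3.5)"
```

```text
time: 16.05
position: [0.5633, 0.0311, 0.0003]
tool_rot: [0.203, 3.135, -0.0]
ft_force: [-2.7, -0.6, -0.1]
grip_width: 0.007
grip_force: 1.3
16.05 pos [5.633e-01 3.110e-02 3.000e-04] yang 82.61 down -1.0 F [-2.7 -0.6 -0.1] w 0.6 g 1.3 q1,q7 [-0.56  1.51]
```

View pics/s8.png

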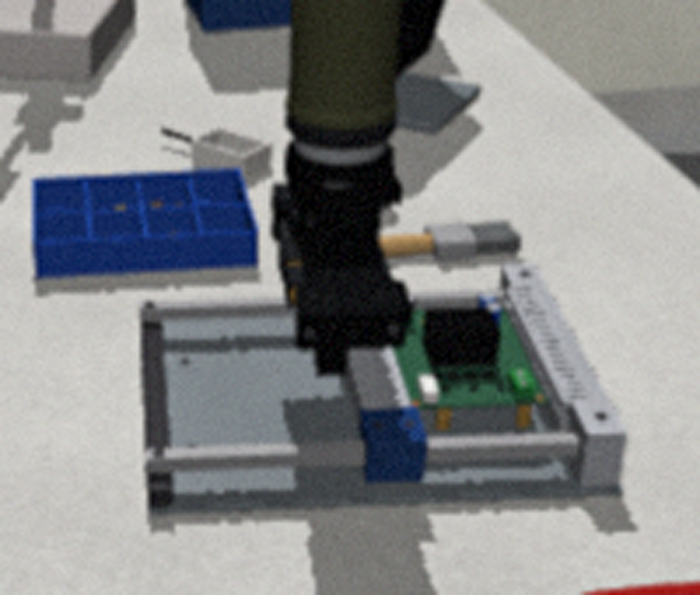

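The jaw, near shoe at (393,445), has slid square to the board's edge with about 18 mm left. I'll slow down here.

```bash
python3 -m jog '[[[-2,0,0,0,0,0,0],[-4,0,0,0,0,0,0],[-6,0,0,0,0,0,0],[-8,0,0,0,0,0,0],[-10,0,0,0,0,0,0],[-12,0,0,0,0,0,0],[-13,0,0,0,0,0,0]]]'
python3 -m jog '[[[-1,0,0,0,0,0,0],[-2,0,0,0,0,0,0],[-2,0,0,0,0,0,0]]]'
```

```text
time: 16.8
position: [0.5736, 0.0299, 0.0004]
tool_rot: [-0.202, -3.13, -0.001]
ft_force: [-9.4, -0.6, 6.5]
grip_width: 0.004
grip_force: 4.7
time: 17.1
position: [0.5761, 0.0297, 0.0004]
tool_rot: [-0.202, -3.131, -0.001]
ft_force: [-9.1, 1.3, 6.9]
grip_width: 0.005
grip_force: 4.4
```

```bash
python3 -m jog '[[[-1,0,0,0,0,0,0],[-2,0,0,0,0,0,0],[-3,0,0,0,0,0,0],[-3,0,0,0,0,0,0]]]'
python3 -m jog '[[[-1,0,0,0,0,0,0],[-1,0,0,0,0,0,0]]]'
python3 -m jog '[[[-1,0,0,0,0,0,0],[-1,0,0,0,0,0,0]]]'
```

```text
time: 17.5
position: [0.5791, 0.0293, 0.0004]
tool_rot: [-0.202, -3.131, -0.001]
ft_force: [-8.9, 2.1, 6.3]
grip_width: 0.003
grip_force: 4.3
time: 17.7
position: [0.58, 0.0292, 0.0004]
tool_rot: [-0.202, -3.131, -0.001]
ft_force: [-8.7, 1.3, 7.0]
grip_width: 0.007
grip_force: 4.4
time: 17.9
position: [0.581, 0.029, 0.0004]
tool_rot: [-0.202, -3.131, -0.001]
ft_force: [-8.1, 0.7, 7.0]
grip_width: 0.002
grip_force: 4.4
```

Still sliding at 9 N, with the TCP at holder x -22.8. I'll go on in single millimetres until the force rises.

```bash
for i in 1; do python3 -m jog '[[[-1,0,0,0,0,0,0],[-1,0,0,0,0,0,0]]]'; done
python3 -m jog '[[[-0.5,0,0,0,0,0,0],[-0.5,0,0,0,0,0,0]]]'
python3 -m jog '[[[-0.5,0,0,0,0,0,0],[-0.5,0,0,0,0,0,0]]]'
```

```text
time: 18.1
position: [0.582, 0.0289, 0.0004]
tool_rot: [-0.202, -3.131, -0.001]
ft_force: [-8.2, 1.4, 6.9]
grip_width: 0.003
grip_force: 4.4
time: 18.3
position: [0.582, 0.0289, 0.0004]
tool_rot: [-0.202, -3.13, -0.001]
ft_force: [-9.6, 1.1, 6.5]
grip_width: 0.004
grip_force: 5.1
time: 18.5
position: [0.582, 0.0289, 0.0004]
tool_rot: [-0.202, -3.129, -0.001]
ft_force: [-10.9, 1.2, 9.1]
grip_width: -0.0
grip_force: 5.7
```

It has stopped at TCP holder x -21.8, where home was expected, and the force is rising. I'll press on to about 18 N.

```bash
python3 -m jog '[[[-1,0,0,0,0,0,0],[-2,0,0,0,0,0,0],[-2,0,0,0,0,0,0]]]'
python3 -m jog '[[[-1,0,0,0,0,0,0],[-1,0,0,0,0,0,0]]]'
```

```text
time: 18.8
position: [0.5819, 0.0289, 0.0003]
tool_rot: [-0.201, -3.125, -0.002]
ft_force: [-16.4, 1.8, 13.5]
grip_width: 0.005
grip_force: 8.4
time: 19.0
position: [0.5818, 0.029, 0.0003]
tool_rot: [-0.201, -3.123, -0.002]
ft_force: [-19.2, 1.7, 17.6]
grip_width: 0.008
grip_force: 9.8
```

Solid at 19 N, so it is home. I'll back off, go up and check from above.

```bash
python3 -m jog '[[[3,0,0,0,0,0,0],[6,0,0,0,0,0,0],[12,0,0,0,0,0,0],[22,0,0,0,0,0,0],[30,0,0,0,0,0,0],[30,0,-30,0,0,0,0],[30,0,-70,0,0,0,0],[30,0,-110,0,0,0,0],[30,0,-130,0,0,0,0]]]'
python3 -m jog '[[[20,40,0,0,0,0,0],[40,80,0,0,0,0,0],[60,120,0,0,0,0,0],[80,160,0,0,0,0,0],[80,200,0,0,0,0,0],[80,240,0,0,0,0,0],[80,240,0,0,0,0,0],[80,240,0,0,0,0,0]]]'
python3 - <<'E'
from h import *
say(); d=jaw(); save(d,'t9.png',(230,100,370,260),3.5)
E
```

```text
time: 19.9
position: [0.5596, 0.0318, 0.1341]
tool_rot: [0.203, 3.129, 0.003]
ft_force: [0.7, -0.0, -0.4]
grip_width: 0.002
grip_force: 0.0
time: 20.7
position: [0.509, 0.2806, 0.13]
tool_rot: [0.199, 3.135, -0.001]
ft_force: [-0.1, -0.3, 0.2]
grip_width: 0.008
grip_force: 0.0
20.7 pos [0.509  0.2806 0.13  ] yang 82.73 down -1.0 F [-0.1 -0.3  0.2] w 0.7 g 0.0 q1,q7 [-0.89  0.97]
tcp holder -126.59938771386913 240.8420640703722 push -0.09028282747208383
shoes x,y,width [[15.4, 119.1, 8.0], [2.2, -104.2, 37.6]]
green x [ 29.3 107.5] y [-64.9  43.6]
```

View pics/t9.png

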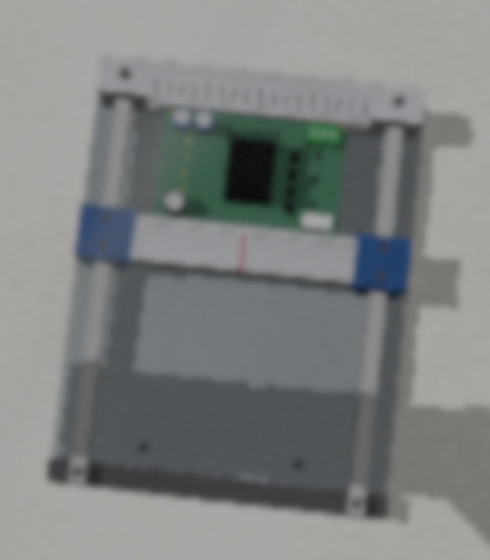

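From above, the moving jaw is against the board with its red line at (242,253). The board sits between both jaws, with its edges under both lips. One depth-edge check of the gap and squareness follows.

Run:
```python
from h import *
import pickle
o=np.array([603.5,25.5]);a=np.radians(-7.4);ex=np.array([np.cos(a),np.sin(a)]);ey=np.array([-ex[1],ex[0]])
def meas(d,nm):
    P=plane(d,[(u,v) for v in range(420) for u in range(560)],.05)[:,:2]*1e3-o
    X=(P@ex).reshape(420,560);Y=(P@ey).reshape(420,560);Z=cloud(d)[...,2]
    m=(abs(Y)<122)&(X>-170)&(X<155)&(Z>.044)&(Z<.056)
    for y0,y1 in((-80,-45),(-25,25),(45,80),(-120,-88),(88,120)):
        q=m&(Y>y0)&(Y<y1); f=X[q&(X>95)]; j=X[q&(X<30)]
        print(nm,(y0,y1),'fixed',np.percentile(f,[3,97]).round(1),'jaw',np.percentile(j,[3,97]).round(1),'back-to-back',(np.percentile(f,97)-np.percentile(j,3)).round(1))
meas(pickle.load(open('top0.pkl','rb')),'start'); d=grab('top'); meas(d,'now')
s=grab('side'); h=cv2.cvtColor(s['image'],cv2.COLOR_RGB2HSV); C=cloud(s); V,U=np.mgrid[:420,:560]
m=(U>320)&(U<385)&(V>195)&(V<245)&(h[...,0]>55)&(h[...,0]<95)&(h[...,1]>80)
Q=C[m]; p=(Q[:,:2]*1e3-o); ok=(Q[:,2]>.03)&(Q[:,2]<.046)
A=np.c_[p@ex,p@ey,np.ones(len(p))][ok]; print('board plane dz/dx,dz/dy,z0 mm',np.linalg.lstsq(A,Q[ok,2]*1e3,rcond=None)[0].round(3), 'y range',np.percentile(A[:,1],[1,99]).round(1))
say()
```

```text
start (-80, -45) fixed [108.9 142.4] jaw [-118.2  -85.3] back-to-back 260.7
start (-25, 25) fixed [108.8 142. ] jaw [-117.9  -85.4] back-to-back 259.9
start (45, 80) fixed [109.  142.2] jaw [-117.5  -85.5] back-to-back 259.7
start (-120, -88) fixed [114.3 142.5] jaw [-119.7  -81.9] back-to-back 262.2
start (88, 120) fixed [114.2 142.2] jaw [-119.6  -82. ] back-to-back 261.8
now (-80, -45) fixed [ 97.5 142.3] jaw [-13.5  27.5] back-to-back 155.8
now (-25, 25) fixed [107.9 142. ] jaw [-13.4  19.9] back-to-back 155.4
now (45, 80) fixed [107.4 141.9] jaw [-13.6  23.9] back-to-back 155.5
now (-120, -88) fixed [114.1 142.5] jaw [-15.4  23.5] back-to-back 157.9
now (88, 120) fixed [113.9 142.2] jaw [-15.2  23. ] back-to-back 157.5
board plane dz/dx,dz/dy,z0 mm [ 6.0000e-03 -5.0000e-03  3.9019e+01] y range [-69.4  55.7]
20.85 pos [0.5098 0.2782 0.1304] yang 82.47 down -1.0 F [-0.6 -0.4 -0.5] w 0.5 g 0.0 q1,q7 [-0.89  0.97]
```

The back-to-back distance is 155.5 mm against 156 expected, which puts the jaw at about x 5. The jaw is square, the board is level at post height, and the robot touches nothing. Handing in.

```bash
python3 -m jog '[[[0,0,0,0,0,0,0],[0,0,0,0,0,0,0],[0,0,0,0,0,0,0]]]' >/dev/null; python3 -c "
from bench import ctrl
print(ctrl.close_job())"
```

```text
the job is handed in; nothing more can be done
None
```

The job is handed in at about 21 s of the 48 s limit: the green board lies level on the posts, and the moving jaw stopped dead at about 5 mm, square, with the board home in both slots; the hand-in gave no verdict.

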